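# Put the small pan away under the wire shelf

### The job

Slide the small red pan into the free bay of the wire shelf, until the whole round of the pan is under the shelf's deck and its handle points straight out of the front. Leave it standing flat on the counter, and leave the lunch box in the other bay and the bottle on the deck where they are.

Things in the scene. Friction and masses are not known exactly. Their poses are not given: they have to be found in the camera images.
- pan: Small red pan, loose, 0.3 to 0.55 kg, on the counter: 130 mm across its rim, 110 mm across its foot, 45 mm high. Straight level black handle along its own -x, 18 mm wide, 14 mm high, from the rim to 205 mm from the pan's centre, its mid-height 43 mm above the counter. Origin: centre of the pan's underside; z up.
- shelf: Fixed wire shelf. Deck x -95 to +95 mm, y -187 to +187 mm, underside 104, top 112 mm above the counter. Wire sides (8 mm thick) at y = -183, 0, +183 mm make two bays below, each 175 mm wide, middles at y = -91.5 and +91.5 mm, open at the front (-x), closed at the back by rails (inner face x = +87 mm). Origin: centre of the footprint on the counter; x points from open front to back, z up.
- lunchbox: White lunch box with a blue lid, loose, 194 x 130 x 70 mm, standing in one bay of the shelf (either one) about 12 mm forward of the bay's middle; the other bay is free. Origin: centre of its underside, long side along its x.
- bottle: White and blue bottle, loose, 56 mm in diameter, 150 mm high, standing on the shelf's deck above the free bay. Origin: centre of its underside.

How it is judged (in metres and radians):
At the end, for the whole second after the job is handed in: The pan stands flat and still on the counter in the free bay, its whole round under the deck (to 2 mm) and within 30 mm of the bay's middle line, handle out of the front within 15 degrees of the shelf's x axis; lunch box and bottle within 30 mm of where they began (x of pan in the frame of shelf between -0.032 and 0.035 m and (y of pan in the frame of shelf between -0.1215 and -0.0615 m or y of pan in the frame of shelf between 0.0615 and 0.1215 m) and angle between the x axis of pan and the x axis of shelf, either way round below 0.26 rad and height (world z) of pan below 0.008 m and angle between pan's own z axis and vertical below 0.1 rad and linear speed of pan below 0.02 m/s and distance of each of lunchbox, bottle from where it was at the start of the episode below 0.03 m); the robot touches nothing.
It fails at once if the lunch box is pushed 30 mm or more from its place (distance of lunchbox from where it was at the start of the episode above 0.03 m).
It fails at once if the bottle is shifted 30 mm or more, or tipped (distance of bottle from where it was at the start of the episode above 0.03 m or angle between bottle's own z axis and vertical above 0.3 rad).
It also fails if it takes over 38 s, if anything falls off the work surface, if the arm or the gripper's body presses on something with over 40 N, if the wrist force passes 120 N, or if a joint passes its speed limit or range.

### The arm

A 7-joint arm with a two-finger parallel gripper is mounted at the origin on the work surface. World frame = base frame: x ahead of the robot, y to its left, z up, the work surface at z = 0. Lengths are in mm, angles in rad, forces in N, time in s.
With the tool pointing down it reaches from about 400 to 900 mm from the base axis. Payload 5.5 kg.
Tool frame: the origin (TCP) lies between the finger pads; the fingertips stand 19 mm ahead of it and the grasp point (between the pads) is the TCP; z points along the fingers, x is the direction in which the jaws open and shut, and the axes are right-handed (so a half turn about z gives the same grasp; the last joint's range is limited). The gripper opens to 85 mm and grips with 20 to 120 N. Pads are 22 mm wide; open, the fingers measure 114 mm over their backs; the gripper's body (76 mm by 85 mm) begins 54 mm behind the grasp point. The pads swing forward as they close: fully open they stand 13 mm farther back than shut.
Start: joints at [1.467, 0.501, -0.427, 1.55, 0.221, 1.138, -0.21], TCP at [233.141, -606.749, 250.31] pointing down, gripper open.
Joint ranges: [-2.88, 2.88], [-0.31, 2.03], [-1.54, 1.56], [0.2, 2.42], [-1.41, 4.55], [0.19, 2.02], [-2.57, 2.57]. Speed limits (rad/s): [2.57, 2.57, 3.14, 3.14, 3.14, 3.14, 3.14].

### API

Orientations are given as [roll, pitch, yaw] about the fixed x, y, z axes, in that order (R = Rz(yaw) Ry(pitch) Rx(roll)).
In Python, from cell import arm, cams gives the robot as it stands.
- The arm moves only by the tool drive_tool, never from a script. Its argument "motion" is a list that holds one entry, the list of rows, each a list of 5 numbers: the shift along the tool's x, y, z in mm, then the turn about the tool's z in degrees, then the closure in counts, from 0 (fully open) to 255 (shut). A call has exactly 5 rows; each row shifts and turns the commanded pose from where the row before left it, along the tool's axes as they then stand; what a row does not reach is not made up. A row lasts 1/12 s, in which the tool goes at most 41.7 mm and 7.16 degrees, less where a joint would pass 70% of its speed; a pose out of reach is approached as far as the arm can. A call with a gripper value outside its range is refused whole. The fingers move at their own pace and stop on an object; "force" is the grip in N (left out, the last holds). Time passes only in rows, so rows that do not move let the fingers close, or fill a call up. It gives the time, the measured TCP pose, the force and the opening at its end, in the units of the state.
- arm.get_state(): the state, without advancing time (a new reading comes with each control period).
- cams.read_camera(name): name is "side" or "top" or "wrist"; returns a dict with "img" (384x512x3 uint8, blue, green, red), "fx", "fy", "cx", "cy" (pixels), "rvec" (rotation vector, rad) and "tvec" (3), from world to camera coordinates, as OpenCV has them. Camera axes: x right, y down, z forward; pixel columns grow to the right and rows downward; lengths in mm; the calibration is good to about 2 mm. A picture is of the moment at which its call begins. There is no depth.
- arm.hand_in(): hands the job in, once; it reports no verdict.
The state is a dict: "t": time; "qpos": joint angles; "joint_vel": joint speeds; "tau": joint torques, N m; "eef_pos": TCP position; "eef_rot": TCP orientation; "wrist_force": force on the tool from outside, world axes, zero at the start; "wrist_torque": the same for the moment, N m; "finger_gap": opening from 0.0 (shut) to 1.0 (fully open).
Only numpy, scipy, OpenCV 4.12 (cv2) and the standard library are available. Lean on these libraries where they do the work, as an engineer would, in place of code of your own. Each camera call takes 0.05 s, during which the arm holds its last target.

## Working session

There is one attempt and no reset: what is moved stays moved. The work goes in short steps, Python scripts to look and compute and a tool call to move; the robot and the scene stay as the last step left them, time stands still between calls to the robot, and variables do not carry over. Pictures are saved under pics/ and viewed, and the job is handed in when it is done.

Besides the shell and the picture viewer there is one more tool, called as name([rows], argument=value, ...), one row to a line, values as JSON. drive_tool: Moves the arm, as the interface text tells. Its arguments: {"type":"object","properties":{"motion":{"type":"array"},"force":{"type":"number"}},"required":["motion"]}

```bash
mkdir -p pics; ls
python3 - <<'E'
from cell import arm,cams
import cv2
s=arm.get_state();print(s)
for n in("side","top","wrist"):
    c=cams.read_camera(n);cv2.imwrite(f"pics/{n}0.png",c["img"])
    print(n,c["fx"],c["cx"],c["cy"],c["rvec"],c["tvec"])
E
```

```text
pics
{'t': 0.0, 'qpos': array([ 1.46718686,  0.50187166, -0.42678275,  1.55144123,  0.22081955,
        1.13829482, -0.21028563]), 'joint_vel': array([-1.04383974e-03, -4.82658340e-04,  8.69147064e-05, -4.04348881e-04,
       -9.32088036e-05, -2.30615558e-03,  1.69186226e-03]), 'tau': array([ 5.28881828e-04, -5.69509828e+01, -5.81601262e+00, -2.80937272e+01,
        1.07115580e-02,  1.21605655e-02,  3.45517185e-05]), 'eef_pos': array([ 232.82946085, -606.1714641 ,  249.24728353]), 'eef_rot': array([-3.14153950e+00,  1.95389950e-03, -1.20391852e+00]), 'wrist_force': array([-0.07265644,  0.61171863, -0.08417215]), 'wrist_torque': array([ 0.01694696, -0.06435502, -0.02940983]), 'finger_gap': 0.995892346859323}
side 383.77844223995874 255.84827446573874 198.79091634260973 [ 2.34829107  0.77240707 -0.28206155] [-518.53752605 -126.8772968   887.28291731]
top 417.8374351997894 260.0278441677979 186.96878644656732 [ 2.16565778 -2.13171605  0.17118875] [ 98.18890785 598.42800752 750.09913178]
wrist 267.71881929977656 258.1298984575377 195.76539174688247 [-2.39151648  1.64171283  0.23562051] [-649.1207452   -36.84772795  377.95669361]
```

View pics/side0.png

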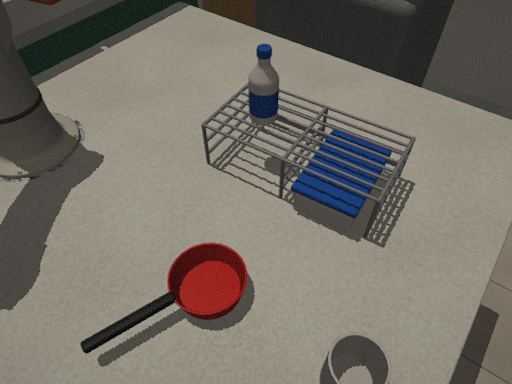

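View pics/top0.png

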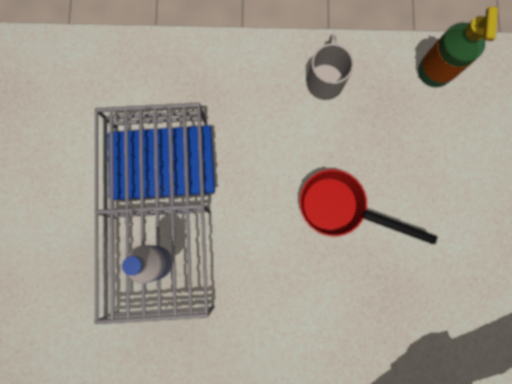

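View pics/wrist0.png

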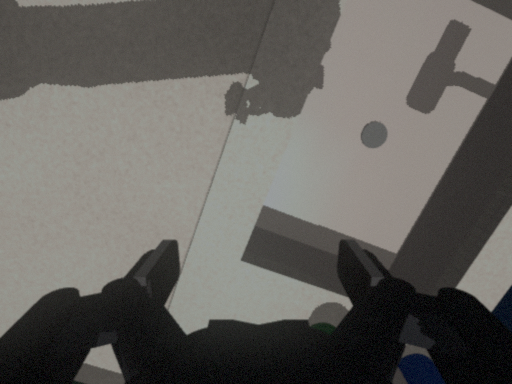

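The side view shows the pan at about (208,280) with the handle end at (87,346), and the shelf further back. In the top view the pan is at (333,202) with the handle end at (435,238). The shelf spans columns 97–213 with its front facing right, and the free bay is the lower one, under the bottle. Next I'll zoom in and measure.

```bash
cat > h.py <<'E'
import numpy as np,cv2
from cell import arm,cams
def ray(c,uv,z):
    R,_=cv2.Rodrigues(np.array(c["rvec"],float));t=np.array(c["tvec"],float).ravel()
    o=-R.T@t
    d=R.T@np.array([(uv[0]-c["cx"])/c["fx"],(uv[1]-c["cy"])/c["fy"],1.])
    return o+d*(z-o[2])/d[2]
def red(im):
    h=cv2.cvtColor(im,cv2.COLOR_BGR2HSV)
    m=(((h[...,0]<8)|(h[...,0]>172))&(h[...,1]>170)&(h[...,2]>60)).astype(np.uint8)
    cs=cv2.findContours(m,cv2.RETR_EXTERNAL,cv2.CHAIN_APPROX_NONE)[0]
    return max(cs,key=cv2.contourArea)
E
python3 - <<'E'
from h import *
for n in("top","side"):
    c=cams.read_camera(n);im=c["img"]
    k=red(im)
    P=np.array([ray(c,p[0],45)[:2] for p in k],np.float32)
    print(n,"pan rim circle",cv2.minEnclosingCircle(P))
    g=cv2.cvtColor(im,cv2.COLOR_BGR2GRAY)
    x,y,w,h=cv2.boundingRect(k)
    m=(g<45).astype(np.uint8)
    cs=cv2.findContours(m,cv2.RETR_EXTERNAL,cv2.CHAIN_APPROX_NONE)[0]
    for q in cs:
        if cv2.contourArea(q)>200:
            pts=np.array([ray(c,p[0],48)[:2] for p in q],np.float32)
            print(" dark",cv2.boundingRect(q),cv2.minAreaRect(pts))
    crop=im[90:340,80:240] if n=="top" else im[30:250,190:430]
    cv2.imwrite(f"pics/{n}z.png",cv2.resize(crop,None,fx=3 if n=="side" else 2.4,fy=3 if n=="side" else 2.4,interpolation=cv2.INTER_CUBIC)[:600])
E
```

```text
top pan rim circle ((570.5375366210938, -30.354400634765625), 62.560245513916016)
 dark (302, 173, 134, 70) ((563.4359741210938, -97.62957763671875), (252.901123046875, 114.46869659423828), 85.91322326660156)
 dark (419, 36, 50, 49) ((852.018798828125, -243.36407470703125), (72.32047271728516, 94.79580688476562), 39.74261474609375)
side pan rim circle ((573.888916015625, -34.393741607666016), 67.45278930664062)
 dark (81, 245, 164, 108) ((529.9927368164062, -89.76284790039062), (260.0556945800781, 104.16756439208984), 60.367469787597656)
 dark (291, 171, 76, 47) ((640.076416015625, 234.51092529296875), (132.6300048828125, 58.04043960571289), 4.84619665145874)
 dark (249, 90, 30, 28) ((380.9378356933594, 389.66778564453125), (70.82872772216797, 103.37228393554688), 37.13178634643555)
 dark (0, 88, 44, 36) ((-60.0086784362793, 51.61217498779297), (52.2174072265625, 137.88259887695312), 19.94487953186035)
 dark (251, 0, 203, 87) ((316.44940185546875, 884.1567993164062), (587.3762817382812, 535.804443359375), 10.117387771606445)
 dark (17, 0, 181, 78) ((-226.2491455078125, 427.2010498046875), (580.5829467773438, 206.6102294921875), 82.32678985595703)
```

View pics/topz.png

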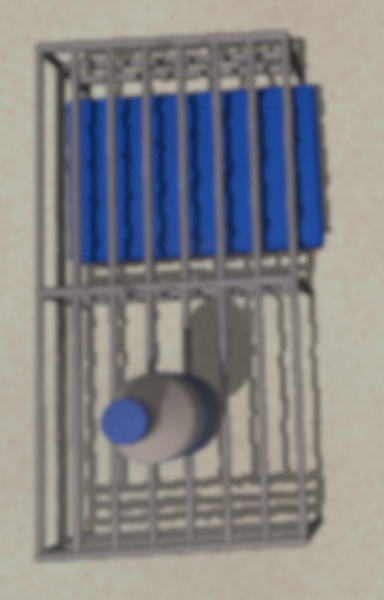

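View pics/sidez.png

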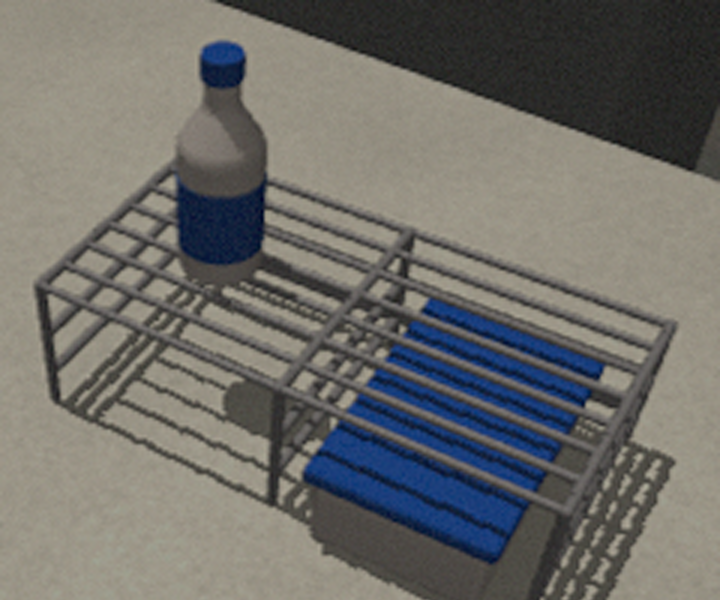

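In the top view the deck corners are at about (96,109), (96,322), (201,103) and (208,315). In the side view they are at about (203,125) front-free, (381,200) front-box and (415,138) back-box. The bottle stands in the lower bay in the top view, around (145,265).

Run:
```python
from h import *
T=cams.read_camera("top");S=cams.read_camera("side")
for nm,c,pts in(("top",T,[((38,45)),(38,558),(290,34),(308,543),(300,285),(40,292)]),("side",S,[(38,285),(572,512),(675,325),(178,163),(283,385),(410,232)])):
    k,ox,oy=(2.4,80,90) if nm=="top" else (3,190,30)
    for p in pts: print(nm,p,ray(c,(ox+p[0]/k,oy+p[1]/k),110)[:2].round(0))
# post feet in the side view
for p in[(55,400),(272,502)]: print("foot",ray(S,(190+p[0]/3,30+p[1]/3),0).round(0))
# lid corners top z=70 
for p in[(68,105),(80,262),(318,85),(324,245)]: print("lid",ray(T,(80+p[0]/2.4,90+p[1]/2.4),70).round(0))
# handle end
for c,pts in((T,[(435,238),(365,213)]),(S,[(87,346),(172,298)])):
    for p in pts: print("handle",ray(c,p,46).round(0))
# bottle: cap top
print("bottle cap top view",ray(T,(80+125/2.4,90+422/2.4),262).round(0),"side",ray(S,(190+222/3,30+50/3),262).round(0),"base",ray(S,(190+221/3,30+272/3),112).round(0))
x=red(S["img"]);P=np.array([ray(S,p[0],45)[:2] for p in x],np.float32);print(P.min(0),P.max(0))
print(T["rvec"],[ray(T,(256,192),z) for z in(0,200)])
```

```text
top (38, 45) [723. 403.]
top (38, 558) [356. 376.]
top (290, 34) [735. 216.]
top (308, 543) [368. 191.]
top (300, 285) [547. 203.]
top (40, 292) [539. 388.]
side (38, 285) [373. 192.]
side (572, 512) [738. 221.]
side (675, 325) [725. 402.]
side (178, 163) [364. 357.]
side (283, 385) [555. 209.]
side (410, 232) [542. 386.]
foot [371. 194.   0.]
foot [554. 208.   0.]
lid [689. 392.  70.]
lid [566. 375.  70.]
lid [708. 199.  70.]
lid [582. 190.  70.]
handle [ 505. -221.   46.]
handle [550. -91.  46.]
handle [ 506. -218.   46.]
handle [552. -93.  46.]
bottle cap top view [455. 278. 262.] side [456. 280. 262.] base [464. 272. 112.]
[508.00546  -95.213905] [635.1739    31.134865]
[ 2.16565778 -2.13171605  0.17118875] [array([593.08366395, 115.14466908,   0.        ]), array([565.56776958, 115.0547941 , 200.        ])]
```

```bash
cat >> h.py <<'E'
from scipy.spatial.transform import Rotation as Ro
def to(target,yawdeg=None):
    s=arm.get_state();R=Ro.from_euler("xyz",s["eef_rot"]).as_matrix()
    print("t %.2f"%s["t"],"pos",s["eef_pos"].round(1),"rot",np.degrees(s["eef_rot"]).round(1),"q",s["qpos"].round(2),"F",s["wrist_force"].round(1),"gap",round(s["finger_gap"],3))
    print("tool shift",(R.T@(np.array(target)-s["eef_pos"])).round(1), "turn",None if yawdeg is None else -(yawdeg-np.degrees(s["eef_rot"][2])))
E
echo ok
```

```text
ok
```

drive_tool([
  [[0,0,0,-6,0],[0,0,0,-6,0],[0,0,0,-6,0],[0,0,0,-6,0],[0,0,0,-6,0]],
])

```text
t: 0.77
eef_pos: [233.1, -606.7, 250.3]
eef_rot: [-3.142, 0.0, -0.675]
wrist_force: [-0.2, 0.4, -0.8]
finger_gap: 0.998
```

drive_tool([
  [[0,0,0,-6,0],[0,0,0,-6,0],[0,0,0,-6,0],[0,0,0,-2,0],[0,0,0,0,0]],
])

```text
t: 1.18
eef_pos: [233.0, -606.8, 250.2]
eef_rot: [-3.141, -0.0, -0.33]
wrist_force: [0.2, -0.6, -0.5]
finger_gap: 1.001
```

```bash
python3 -c "
from h import *
to([514.6,-194,120],-19.5)"
```

```text
t 1.18 pos [ 233.  -606.8  250.2] rot [-180.    -0.   -18.9] q [ 1.59  0.54 -0.61  1.55  0.33  1.16  0.59] F [ 0.2 -0.6 -0.5] gap 1.001
tool shift [ 132.5 -481.7  130.3] turn 0.5774478501693778
```

drive_tool([
  [[9,-32,0,0.6,0],[9,-32,0,0,0],[9,-32,0,0,0],[9,-32,0,0,0],[9,-32,0,0,0]],
])

```text
t: 1.6
eef_pos: [329.5, -469.6, 250.4]
eef_rot: [3.141, -0.0, -0.344]
wrist_force: [0.5, -0.2, 0.1]
finger_gap: 1.002
```

drive_tool([
  [[9,-32,0,0,0],[9,-32,0,0,0],[9,-32,0,0,0],[9,-32,0,0,0],[9,-32,0,0,0]],
])

```text
t: 2.02
eef_pos: [425.6, -333.9, 250.6]
eef_rot: [3.141, -0.0, -0.344]
wrist_force: [0.2, -0.3, -0.4]
finger_gap: 0.996
```

drive_tool([
  [[9,-32,20,0,0],[9,-32,20,0,0],[9,-32,20,0,0],[9,-32,20,0,0],[0,0,20,0,0]],
])

```text
t: 2.43
eef_pos: [506.4, -218.8, 150.6]
eef_rot: [-3.137, -0.004, -0.334]
wrist_force: [0.9, 0.3, 0.5]
finger_gap: 1.0
```

```bash
python3 -c "
from h import *
c=cams.read_camera('wrist');cv2.imwrite('pics/w1.png',c['img'])
c=cams.read_camera('side');cv2.imwrite('pics/s1.png',c['img'])
to([514.6,-194,120],-19.5)"
```

```text
t 2.53 pos [ 500.6 -223.7  147.6] rot [-179.9    0.3  -19.4] q [ 0.92  0.52 -0.7   1.88  0.42  0.9  -0.32] F [-1.2 -0.7 -0.4] gap 0.997
tool shift [  3.5 -32.7  27.6] turn 0.0847994694639489
```

View pics/w1.png

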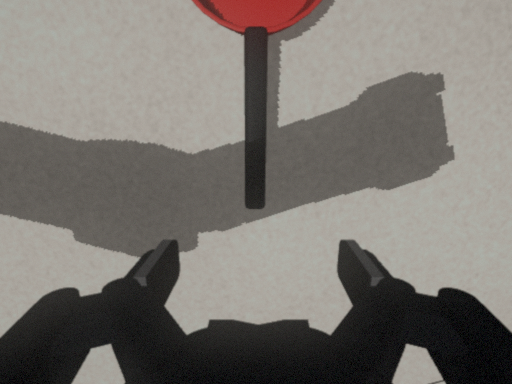

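View pics/s1.png

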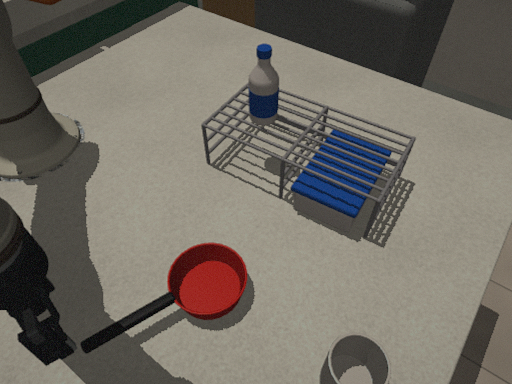

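The wrist view shows the handle parallel to the tool's y axis at column 256, midway between the fingers, with its end at row 207.

drive_tool([
  [[1,-11,5,0,0],[1,-11,5,0,0],[1,-11,10,0,0],[0,0,25,0,0],[0,0,20,0,0]],
])

```text
t: 2.95
eef_pos: [516.6, -197.8, 86.2]
eef_rot: [3.141, -0.003, -0.344]
wrist_force: [0.1, -0.8, 0.3]
finger_gap: 1.0
```

drive_tool([
  [[0,0,20,0,0],[0,0,10,0,0],[0,0,5,0,0],[0,0,2,0,0],[0,0,0,0,0]],
])

```text
t: 3.37
eef_pos: [516.0, -197.2, 49.0]
eef_rot: [3.141, -0.001, -0.343]
wrist_force: [-0.2, -0.2, 0.1]
finger_gap: 0.996
```

```bash
python3 -c "
from h import *
c=cams.read_camera('wrist');cv2.imwrite('pics/w2.png',c['img'])
to([514.6,-194,45],-19.5)"
```

```text
t 3.42 pos [ 516.3 -197.1   49.3] rot [ 1.80e+02 -1.00e-01 -1.96e+01] q [ 0.78  0.66 -0.6   1.92  0.55  0.72 -0.48] F [-0.2  0.8  0.1] gap 1.0
tool shift [-2.7 -2.4  4.3] turn -0.12556641230719734
```

View pics/w2.png

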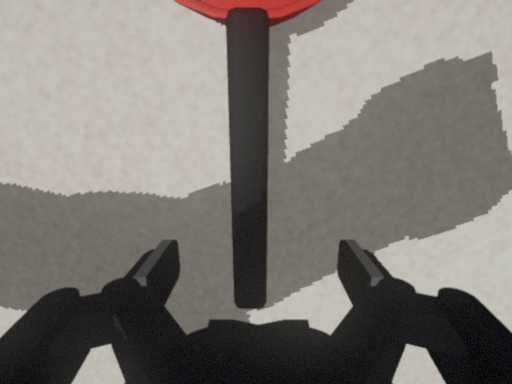

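The handle lies between the pads, about 2–3 mm off centre. I'll correct that and close.

drive_tool([
  [[-2.5,-3,3,0,0],[0,0,0,0,100],[0,0,0,0,200],[0,0,0,0,255],[0,0,0,0,255]],
], force=40)

```text
t: 3.83
eef_pos: [514.4, -193.0, 45.6]
eef_rot: [3.141, -0.0, -0.342]
wrist_force: [-0.8, 0.4, -0.2]
finger_gap: 0.456
```

drive_tool([
  [[0,0,0,0,255],[0,0,0,0,255],[0,0,0,0,255],[0,0,0,0,255],[0,0,0,0,255]],
])

```text
t: 4.25
eef_pos: [514.1, -193.1, 45.4]
eef_rot: [3.141, 0.0, -0.342]
wrist_force: [-0.5, -0.3, 3.4]
finger_gap: 0.201
```

```bash
python3 -c "
from h import *
c=cams.read_camera('wrist');cv2.imwrite('pics/w3.png',c['img'])
th=np.radians(94.05);g=170
X=np.array([np.cos(th),np.sin(th)]);Y=np.array([-X[1],X[0]])
bay=np.array([547,297])+91.5*Y
pre=bay-X*200; print(bay,pre)
p=pre-X*g
to([p[0],p[1],46],4)"
```

```text
[455.72849413 290.53763079] [469.85389131  91.0370715 ]
t 4.30 pos [ 514.1 -193.    45.4] rot [180.    0.  -19.6] q [ 0.78  0.66 -0.6   1.93  0.56  0.72 -0.49] F [-1.5  0.   2.2] gap 0.203
tool shift [-68.8 -97.1  -0.7] turn -23.57776149716986
```

View pics/w3.png

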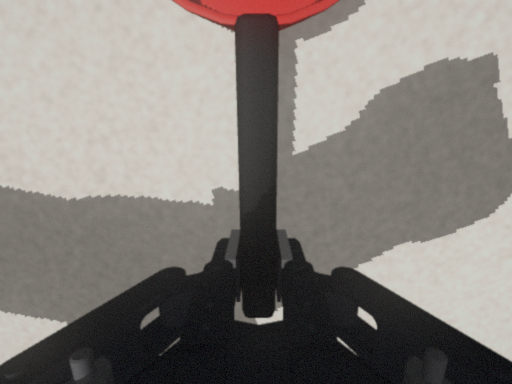

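Gripped: opening 0.20 × 85 = 17 mm, against an 18 mm handle. Now I'll drag it to a spot in front of the bay and turn it.

drive_tool([
  [[-4,-5,0,0,255],[-7,-10,0,0,255],[-7,-10,0,0,255],[-7,-10,0,0,255],[-7,-10,0,0,255]],
])

```text
t: 4.72
eef_pos: [499.2, -139.1, 45.6]
eef_rot: [3.141, -0.001, -0.342]
wrist_force: [1.9, -3.1, 1.8]
finger_gap: 0.204
```

drive_tool([
  [[-7,-10,0,0,255],[-7,-10,0,0,255],[-7,-10,0,0,255],[-7,-10,0,0,255],[-8,-11,0,0,255]],
])

```text
t: 5.13
eef_pos: [482.2, -78.9, 45.4]
eef_rot: [3.141, -0.0, -0.342]
wrist_force: [2.2, -4.4, 2.4]
finger_gap: 0.195
```

drive_tool([
  [[0,0,0,-2,255],[0,0,0,-2,255],[0,0,0,-3,255],[0,0,0,-3,255],[0,0,0,-3,255]],
])

```text
t: 5.55
eef_pos: [483.0, -77.1, 45.5]
eef_rot: [-3.139, -0.001, -0.111]
wrist_force: [3.1, 0.4, 0.9]
finger_gap: 0.202
```

drive_tool([
  [[0,0,0,-3,255],[0,0,0,-3,255],[0,0,0,-3,255],[0,0,0,-1.6,255],[0,0,0,0,255]],
])

```text
t: 5.97
eef_pos: [482.4, -77.5, 45.3]
eef_rot: [-3.139, -0.001, 0.073]
wrist_force: [1.8, 1.8, 0.7]
finger_gap: 0.203
```

```bash
cat > m.py <<'E'
from h import *
import sys
th=np.radians(94.05)
X=np.array([np.cos(th),np.sin(th)]);Y=np.array([-X[1],X[0]]);C=np.array([547,297.])
for n in("top","side"):
    c=cams.read_camera(n);cv2.imwrite(f"pics/{n}{sys.argv[1]}.png",c["img"])
    k=red(c["img"]);P=np.array([ray(c,p[0],45)[:2] for p in k],np.float32)
    (o,r)=cv2.minEnclosingCircle(P);o=np.array(o)
    print(n,"pan",o.round(1),round(r,1),"in shelf",(X@(o-C)).round(1),(Y@(o-C)).round(1))
s=arm.get_state();e=s["eef_pos"][:2];d=o-e
print("grip-to-pan",np.hypot(*d).round(1),"angle",np.degrees(np.arctan2(d[1],d[0])).round(1))
to([e[0],e[1],46],4)
E
python3 m.py a
```

```text
top pan [473.   92.2] 61.5 in shelf -199.1 88.3
side pan [476.2  83.9] 72.9 in shelf -207.6 85.7
grip-to-pan 161.8 angle 92.0
t 6.07 pos [482.  -77.8  45.2] rot [-179.9    0.     4. ] q [ 0.68  0.62 -0.7   2.08  0.65  0.67 -0.38] F [0.9 3.3 0.4] gap 0.204
tool shift [-0.  -0.  -0.8] turn 0.04689108989026014
```

View pics/topa.png

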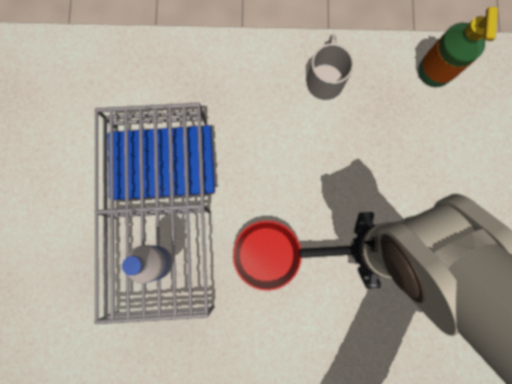

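View pics/sidea.png

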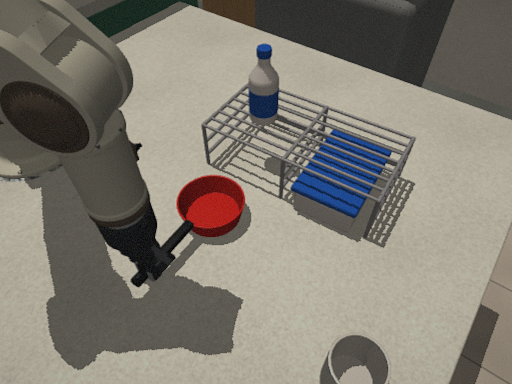

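The pan is aligned in front of the free bay: shelf y is about 88 mm and the handle runs straight out towards the gripper. In the top view the pan's centre is at (267,254). Sliding it in.

drive_tool([
  [[-1,-6,0,0,255],[-1,-12,0,0,255],[-1,-12,0,0,255],[0,-12,0,0,255],[0,-12,0,0,255]],
])

```text
t: 6.48
eef_pos: [475.0, -27.8, 45.4]
eef_rot: [3.138, 0.001, 0.068]
wrist_force: [1.1, -5.7, 4.4]
finger_gap: 0.2
```

drive_tool([
  [[0,-12,0,0,255],[0,-12,0,0,255],[0,-12,0,0,255],[0,-12,0,0,255],[0,-10,0,0,255]],
])

```text
t: 6.9
eef_pos: [470.9, 30.5, 45.4]
eef_rot: [3.138, 0.001, 0.069]
wrist_force: [0.7, -5.8, 4.5]
finger_gap: 0.202
```

```bash
python3 m.py b
```

```text
top pan [457.1 190.9] 40.6 in shelf -99.5 97.2
side pan [461.8 187.9] 76.4 in shelf -102.8 92.7
grip-to-pan 154.9 angle 93.4
t 7.00 pos [470.9  33.3  45.4] rot [-180.     0.     4.1] q [ 0.46  0.6  -0.71  2.11  0.65  0.65 -0.63] F [ 0.2  1.9 -0.3] gap 0.199
tool shift [-0.  -0.  -0.6] turn 0.12159485218104393
```

View pics/topb.png

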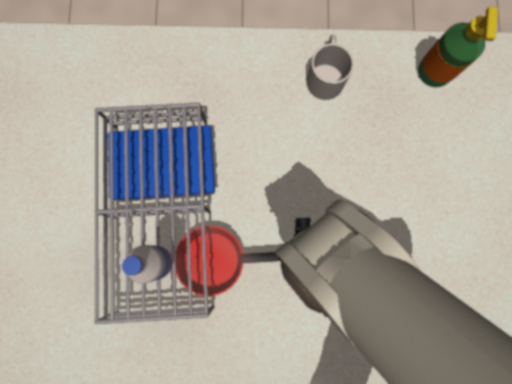

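View pics/sideb.png

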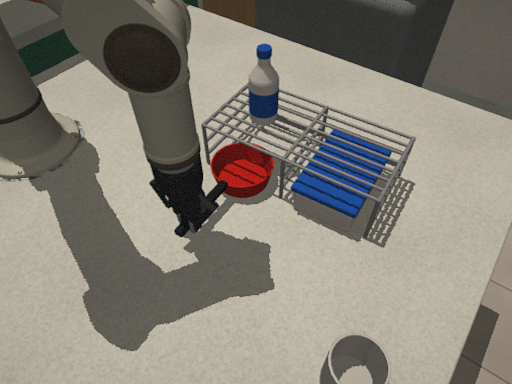

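drive_tool([
  [[0,-6,0,0,255],[0,-10,0,0,255],[0,-10,0,0,255],[0,-10,0,0,255],[0,-10,0,0,255]],
])

```text
t: 7.42
eef_pos: [468.1, 75.7, 45.2]
eef_rot: [3.138, 0.001, 0.068]
wrist_force: [0.8, -6.0, 4.4]
finger_gap: 0.201
```

drive_tool([
  [[0,-10,0,0,255],[0,-10,0,0,255],[0,-10,0,0,255],[0,-8,0,0,255],[0,0,0,0,255]],
])

```text
t: 7.83
eef_pos: [465.4, 116.1, 45.4]
eef_rot: [3.141, 0.0, 0.071]
wrist_force: [0.4, 1.7, 1.3]
finger_gap: 0.198
```

```bash
python3 m.py c
```

```text
top pan [461.  257.1] 46.5 in shelf -33.7 88.6
side pan [466.1 240.2] 60.0 in shelf -50.9 84.7
grip-to-pan 124.1 angle 89.7
t 7.93 pos [465.4 116.1  45.2] rot [-180.    0.    4.] q [ 0.28  0.61 -0.71  2.1   0.65  0.66 -0.8 ] F [0.4 1.9 0.7] gap 0.202
tool shift [-0.  -0.  -0.8] turn 0.042002196897535704
```

View pics/topc.png

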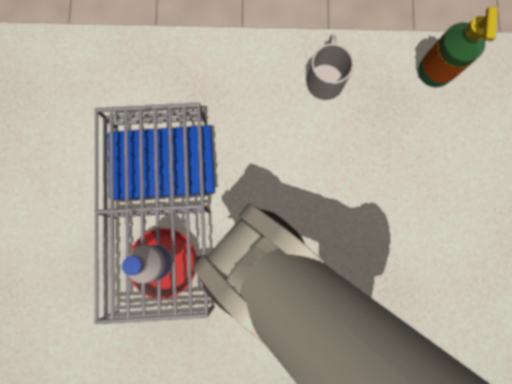

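View pics/sidec.png

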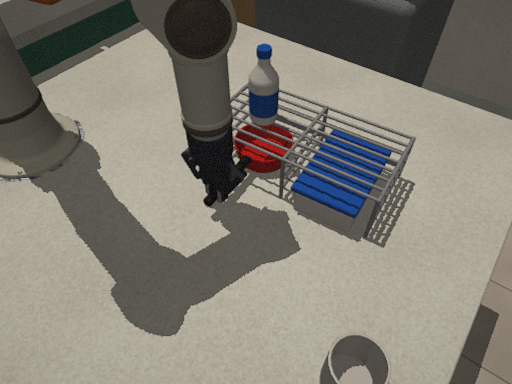

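The pan sits in the bay: in the top view its red spans columns 129–197 and rows 229–297. Releasing, then backing straight up and away.

drive_tool([
  [[0,0,0,0,150],[0,0,0,0,50],[0,0,0,0,0],[0,0,0,0,0],[0,0,0,0,0]],
])

```text
t: 8.35
eef_pos: [465.5, 115.3, 45.2]
eef_rot: [3.142, 0.0, 0.07]
wrist_force: [-0.6, 0.2, -0.6]
finger_gap: 0.895
```

drive_tool([
  [[0,0,0,0,0],[0,0,-5,0,0],[0,0,-15,0,0],[0,0,-25,0,0],[0,10,-30,0,0]],
])

```text
t: 8.77
eef_pos: [464.9, 107.5, 120.6]
eef_rot: [-3.14, 0.003, 0.073]
wrist_force: [0.6, -0.5, 0.5]
finger_gap: 0.998
```

drive_tool([
  [[0,25,-20,0,0],[0,30,-10,0,0],[0,30,0,0,0],[0,30,0,0,0],[0,30,0,0,0]],
])

```text
t: 9.18
eef_pos: [476.6, -40.5, 151.1]
eef_rot: [3.141, -0.001, 0.07]
wrist_force: [0.6, -0.6, 0.4]
finger_gap: 1.001
```

drive_tool([
  [[0,25,0,0,0],[0,20,0,0,0],[0,0,0,0,0],[0,0,0,0,0],[0,0,0,0,0]],
])

```text
t: 9.6
eef_pos: [479.6, -83.0, 150.5]
eef_rot: [-3.141, -0.0, 0.071]
wrist_force: [-0.2, 0.1, 0.4]
finger_gap: 1.0
```

```bash
python3 m.py d
python3 - <<'E'
import cv2
a=cv2.imread("pics/topd.png")[90:340,80:400]
cv2.imwrite("pics/topdz.png",cv2.resize(a,None,fx=2.4,fy=2.4))
a=cv2.imread("pics/sided.png")[30:250,170:430]
cv2.imwrite("pics/sidedz.png",cv2.resize(a,None,fx=2.7,fy=2.7))
E
```

```text
top pan [461.  258.1] 46.5 in shelf -32.8 88.6
side pan [466.1 240.2] 60.0 in shelf -50.9 84.7
grip-to-pan 322.9 angle 92.4
t 9.70 pos [479.6 -82.4 150.5] rot [-180.    -0.     4.2] q [ 0.82  0.44 -0.84  2.03  0.44  0.85 -0.2 ] F [0.1 0.4 0.1] gap 0.997
tool shift [ -0.    0.  104.5] turn 0.15181892930516305
```

View pics/topdz.png

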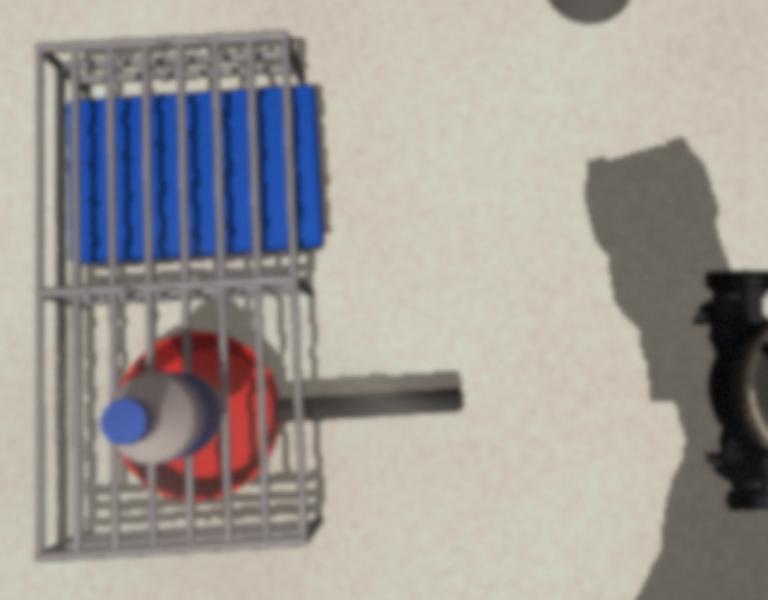

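View pics/sidedz.png

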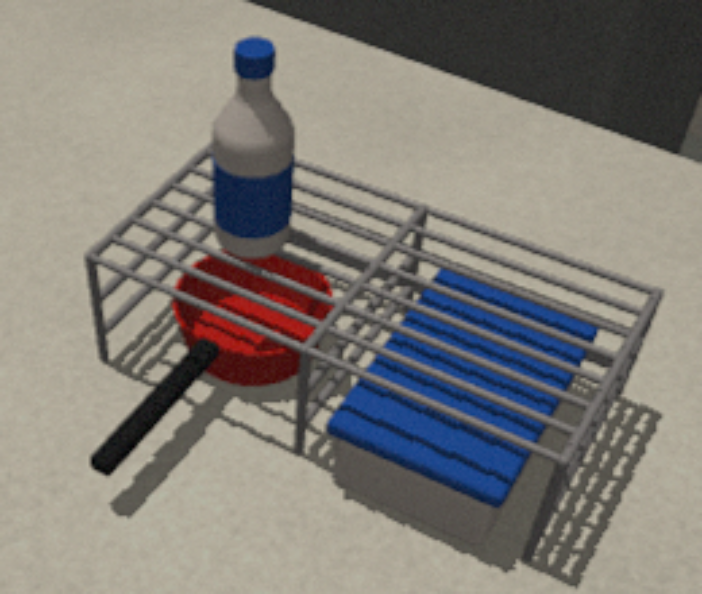

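The automatic circle fit only caught the part of the pan between the wires, so I'll check again by rays from the rim extents and the handle tip.

Run:
```python
from h import *
th=np.radians(94.05)
X=np.array([np.cos(th),np.sin(th)]);Y=np.array([-X[1],X[0]]);C=np.array([547,297.])
c=cams.read_camera("top");h=cv2.cvtColor(c["img"],cv2.COLOR_BGR2HSV)
m=((h[...,0]<8)|(h[...,0]>172))&(h[...,1]>120)&(h[...,2]>60);m[:, :100]=0;m[:,230:]=0;m[:200]=0
q=cv2.findNonZero(m.astype(np.uint8))[:,0]
P=np.array([ray(c,p,45)[:2] for p in q],np.float32)
o,r=cv2.minEnclosingCircle(P);o=np.array(o);print("pan",o,r,"shelf",X@(o-C),Y@(o-C))
f=lambda u,v,z=48:ray(c,(80+u/2.4,90+v/2.4),z)[:2]
a,b=f(462,398),f(290,407);d=o-a
print("tip-centre",np.hypot(*d),"angle vs shelf",np.degrees(np.arctan2(d[1],d[0]))-94.05,"tip shelf",X@(a-C),Y@(a-C))
S=cams.read_camera("side");t=ray(S,(170+98/2.7,30+462/2.7),46)[:2];print("side tip shelf",X@(t-C),Y@(t-C))
print("shelf x of pan front rim",X@(f(279,410,45)-C))
import cv2
for n in("top","side"):
    A=cv2.imread(f"pics/{n}0.png");B=cv2.imread(f"pics/{n}d.png")
    for z in(A,B):
        hh=cv2.cvtColor(z,cv2.COLOR_BGR2HSV);mm=((hh[...,0]>105)&(hh[...,0]<130)&(hh[...,1]>120)).astype(np.uint8)
        k,l,st,ce=cv2.connectedComponentsWithStats(cv2.morphologyEx(mm,cv2.MORPH_CLOSE,np.ones((5,5))))
        print(n,[(ce[i].round(1).tolist(),int(st[i,4])) for i in range(1,k) if st[i,4]>100])
```

```text
pan [452.92910767 286.32946777] 64.1720199584961 shelf -3.9999421458414144 94.58960569396676
tip-centre 204.16958162990696 angle vs shelf 0.20025192153730131 tip shelf -208.16827676923907 93.87602315525636
side tip shelf -205.83438778140393 94.73663211473236
shelf x of pan front rim -67.13974246035218
top [([160.1, 162.6], 6088), ([131.7, 265.2], 234)]
top [([160.2, 162.6], 6039), ([131.8, 265.1], 237)]
side [([263.7, 51.2], 185), ([263.3, 105.1], 598), ([341.8, 172.7], 4919)]
side [([263.7, 51.2], 184), ([263.2, 104.9], 604), ([341.8, 172.7], 4919)]
```

The checks agree: pan at shelf x ≈ -4 mm, y ≈ 94 mm, angle about 0°, and the lunch box and bottle have not moved.

```bash
python3 -c "
from cell import arm
print(arm.hand_in())"
```

```text
the job is handed in; nothing more can be done
None
```

I gripped the pan by its handle, dragged it flat on the counter to the front of the free bay, turned it about 23° and slid it straight in. Then I let go, backed the arm clear and handed the job in at about 10 s. Handing in gives no verdict.

**Last checks (top camera, side view for the handle tip):**
- **Pan position:** it is at shelf x ≈ -4 mm and y ≈ +94 mm, about 3 mm from the bay's middle line. The rim measured 128 mm across against 130 mm given.
- **Handle:** it points out of the front within about 0.5° of the shelf's x axis. The two views agree on the tip to about 2.5 mm.
- **Front of the pan:** the rim's front edge is about 26 mm behind the deck's front edge, so the whole round is under the deck.
- **Lunch box and bottle:** their colour blobs moved no more than 0.2 px between the first and last pictures.
- **Robot:** the gripper is open, well clear of everything, with the wrist force near zero.

**What disagreed:** the automatic rim circle gave x ≈ -33 mm from the top view and -51 mm from the side view. The deck wires split the red mask, so that fit used only part of the rim. I refitted the top view with the whole mask and used that value.

I judged that the pan stands flat only by eye, from the side picture.

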